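Sort two used sample tubes through a capped waste diverter

ROBOT

A 6-joint arm with a two-finger parallel gripper is mounted at the origin on a cart in front of the work surface, level with it; the furniture and walls round the work are solid. World frame = base frame: x ahead of the robot, y to its left, z up, the work surface at z = 0. Lengths are in mm, angles in rad, forces in N, time in s.
With the tool pointing down it reaches from about 400 to 925 mm from the base axis. Payload 12.5 kg.
Tool frame: the origin (TCP) lies at the very end of the fingers, on their centre line; the grasp point (between the pads) lies 19 mm behind it (env.tcp_to_grasp is the distance from the TCP to the grasp point, in mm); z points along the fingers, x is the direction in which the jaws open and shut, and the axes are right-handed (so a half turn about z gives the same grasp; the last joint's range is limited). The gripper opens to 95 mm and grips with 3 to 60 N. Pads are 20 mm wide; open, the fingers measure 119 mm over their backs; the gripper's body (75 mm by 180 mm) begins 59 mm behind the grasp point.
Start: joints at [-1.265, 0.491, 1.559, -0, 1.092, -0.106], TCP at [250.186, -572.76, 214.661] pointing down, gripper open.
Joint ranges: [-3.1, 3.1], [-0.84, 2.19], [0.05, 2.79], [-1.13, 4.28], [0.06, 2.93], [-2.69, 2.69]. Speed limits (rad/s): [2.22, 2.22, 2.79, 3.14, 3.14, 3.14].

INTERFACE

Orientations are given as [roll, pitch, yaw] about the fixed x, y, z axes, in that order (R = Rz(yaw) Ry(pitch) Rx(roll)).
In Python, from cell import env, vision, job gives the robot as it stands.
- The arm moves only by the shell command python3 -m pendant 'ROWS' [OPENING]. ROWS is JSON, a list of rows, each a list of 4 numbers: the shift along the tool's x, y, z in mm, then the turn about the tool's z in degrees. In form: [[tx, ty, tz, turn], ...]. A call has 1 to 8 rows; each row is the pose to reach, as a shift and turn from the pose measured when the call began, along the tool's axes at that moment; what a row does not reach only later rows make up. A row lasts 1/8 s, in which the tool goes at most 62.5 mm and 10.7 degrees, less where a joint would pass 70% of its speed; a pose out of reach is approached as far as the arm can. A call with a gripper value outside its range is refused whole. OPENING is the closure, from 0 (fully open) to 1 (shut), set as the call begins (- or left out, the last holds). The fingers move at their own pace and stop on an object; the grip force is fixed at half the most. Time passes only in rows, so rows that repeat a pose let the fingers close. It gives the time, the measured TCP pose, the force and the opening at its end, in the units of the state.
- env.state(): the state, without advancing time (a new reading comes with each control period).
- vision.read_camera(name): name is "scene" or "top"; returns a dict with "pixels" (400x640x3 uint8, red, green, blue), "intrinsics" (3x3 intrinsics, pixels), "R" (3x3) and "t" (3): a world point X has camera coordinates R X + t. Camera axes: x right, y down, z forward; pixel columns grow to the right and rows downward; lengths in mm; the calibration is good to about 2 mm. A picture is of the moment at which its call begins. There is no depth.
- job.job_done(): hands the job in, once; it reports no verdict.
Trained networks look in a picture, given as the dict that the camera call returned (one of the last four; its "shot" number tells which), for a name from the list of things; names that differ only in an ending like _2 or _b are one class to them, and where a whole thing is asked for, a point or a joint stands for the part that bears it (a point fixed in the world has none). Each returns a list of dicts, best first, with "confidence" (0 to 1); they miss things now and then, are a little off and sometimes report something else, mostly with a low value. They report only what shows in the picture. A call takes as long as a camera call. They do not tell look-alikes from the thing itself.
- vision.find_in(picture, query): "at" ([x, y, z] in mm, in the coordinates of the camera as it stood for that picture, good to about 4 mm: the middle of the surface that is visible of it).
- vision.regions_of(picture, query): "pixels" (400x640 bool, what is visible of it).
The state is a dict: "t": time; "joints": joint angles; "qvel": joint speeds; "tau": joint torques, N m; "eef_pos": TCP position; "tcp_rot": TCP orientation; "ft_force": force on the tool from outside, world axes, zero at the start; "moment": the same for the moment, N m; "opening": opening from 0.0 (shut) to 1.0 (fully open).
Only numpy, scipy, OpenCV 4.12 (cv2) and the standard library are available. Lean on these libraries where they do the work, as an engineer would, in place of code of your own. Each camera call takes 0.05 s, during which the arm holds its last target.

TASK

Take the red safety cap off the inlet of the waste station - push it down against its spring, twist it counter-clockwise until it comes free, without forcing it - and set it down on the worktop. Then drop the orange and the green sample tube through the inlet so that each ends up in the receiver of its own colour: before each drop, set the diverter lever to the stop that feeds that receiver. Leave the clear tube and the things standing around where they are.

Things in the scene. Friction and masses are not known exactly. Their poses are not given: they have to be found in the camera images.
- station: Waste station, fixed: white housing 110 (x) x 200 (y) x 160 mm high, clear front window. Origin: centre of its underside on the worktop; own -x is the front (towards the robot), +y its left as the robot sees it. Below the inlet an orange flap stands on a dividing wall at own y = 0; on each side is a bay (own y = +50 and -50 mm) filled by a receiver.
- inlet (a point): Centre of the inlet at the rim of its dark collar, 182 mm above the worktop, over the station's origin. Collar 89 mm outside diameter, 22 mm high on the deck; the free opening inside is a round hole 59 mm across. Two light metal lips at the top of the collar, 70 mm apart, hold the cap's lugs down.
- cap: Red bayonet safety cap, 60 g: disc 68 mm across, 14 mm thick, with two rim lugs at own +x and -x (77 mm over them, 4 mm thick) and on top a wing grip 56 mm long (own x) x 14 mm thick (own y), from 14 to 41 mm above the origin. Origin: centre of its underside, 173 mm above the worktop when locked, with the cap's axes as the station's.
- cap_wing (a point): Middle of the cap's wing grip, 29 mm above its underside; grip across 14 mm. Locked, the lugs sit under the collar's lips behind catch teeth; a spring pushes up with 5 N. Press down 3.5 to 6 mm (9 to 11 N; rigid beyond), then turn counter-clockwise seen from above: past 20 degrees it has cleared the teeth, from 40 to 140 degrees it lifts straight out. Clockwise is a stop.
- diverter (a joint): Angle of lever and flap, on one shaft along the station's x, 75 mm above the worktop. 0: upright. +0.5 (stop): both lean to the station's +y, the flap shuts the +y bay, a tube falls into the -y bay. -0.5 (stop): lean to -y, feeds the +y bay. An arrow on the window by each stop points to the bay then fed. Moves with about 2 N at the knob and stays where left.
- lever_knob (a point): Centre of the black ball knob, 24 mm across, on the lever: a steel rod 10 mm thick, 115 mm from shaft to knob centre, standing 80 mm in front of the station's origin (25 mm in front of the window).
- bin_orange: Orange receiver, open box 98 x 88 x 52 mm, walls 2.5 mm, fixed in one of the bays (which one varies), its front and a 50 mm wide pull tab in sight at the foot of the station. Origin: centre of its underside, 6 mm above the worktop; axes as the station's. It can be filled only through the inlet.
- bin_green: Green receiver, the same, in the other bay.
- tray: White shallow tray, fixed, 210 (x) x 100 (y) mm, rim 10 mm high and 3 mm thick, floor 3 mm. Origin: centre of its underside. The three tubes lie in it side by side in a row along its x, about 65 mm apart, in any order.
- tube_orange: Orange 1.5 ml sample tube lying on its side, 41 mm long (own y, from -18 to +21 mm), 13 mm thick, 12 g. Origin: on its underside, near mid-length.
- tube_green: Green sample tube, the same shape.
- tube_clear: Clear (whitish) sample tube, the same shape; a sample that is kept.
- rack_green: Green open tube rack 56 x 103 x 43 mm, bystander.
- slide_box: Lilac and white slide box 60 x 86 x 30 mm on the worktop, bystander.
- rack_yellow: Yellow tip rack 82 x 122 x 57 mm, left of the station, bystander.
Things that resemble listed ones, but are neither listed nor needed, are in the scene too. Of the things like the cap, leave any that is pink or purple; of the rest the larger one is meant.

How it is judged (in metres and radians):
On the way, in this order (a step that is already met when the one before it is completed fails the run):
1. the cap is unlocked and lifted clear of the collar (z of cap in the frame of station above 0.195 m), for 0.1 s.
2. one of the two tubes lies in the receiver of its colour (((horizontal distance between tube_orange and bin_orange below 0.065 m and y of tube_orange in the frame of bin_orange between -0.045 and 0.045 m and z of tube_orange in the frame of bin_orange below 0.05 m) or (horizontal distance between tube_green and bin_green below 0.065 m and y of tube_green in the frame of bin_green between -0.045 and 0.045 m and z of tube_green in the frame of bin_green below 0.05 m))), for 0.2 s.
At the end, for the whole second after the job is handed in: The orange tube lies in the orange receiver and the green tube in the green one (origin inside the receiver's walls and below its rim), and the cap lies at rest on the worktop (origin below 60 mm) (horizontal distance between tube_orange and bin_orange below 0.065 m and y of tube_orange in the frame of bin_orange between -0.045 and 0.045 m and z of tube_orange in the frame of bin_orange below 0.05 m and horizontal distance between tube_green and bin_green below 0.065 m and y of tube_green in the frame of bin_green between -0.045 and 0.045 m and z of tube_green in the frame of bin_green below 0.05 m and height (world z) of cap between -0.01 and 0.06 m and linear speed of cap below 0.03 m/s); the robot touches nothing.
It fails at once if the cap is forced against the station with more than 80 N (contact force between cap and station above 80 N).
It fails at once if the clear tube is shifted by more than 25 mm (distance of tube_clear from where it was at the start of the episode above 0.025 m).
It fails at once if a bystander is shifted by more than 30 mm (distance of any of slide_box, rack_green, rack_yellow from where it was at the start of the episode above 0.03 m).
It also fails if it takes over 72 s, if anything falls off the work surface, if the arm or the gripper's body presses on something with over 40 N, if the wrist force passes 120 N, or if a joint passes its speed limit or range.

## Working session

There is one attempt and no reset: what is moved stays moved. The work goes in short steps, Python scripts to look and compute and a shell command to move; the robot and the scene stay as the last step left them, time stands still between calls to the robot, and variables do not carry over. Pictures are saved under pics/ and viewed, and the job is handed in when it is done.

```bash
ls; mkdir -p pics
cat > h.py <<'E'
from cell import env, vision, job
import numpy as np, cv2
def shot(name, fn=None):
    p=vision.read_camera(name)
    if fn: cv2.imwrite('pics/'+fn, p['pixels'][:,:,::-1])
    return p
def w(p,c): return np.array(p['R']).T@(np.array(c)-np.array(p['t']))
def ray(p,u,v,z):
    R=np.array(p['R']);t=np.array(p['t']);d=R.T@np.linalg.inv(np.array(p['intrinsics']))@[u,v,1]
    c=-R.T@t
    return c+d*(z-c[2])/d[2]
def proj(p,X):
    q=np.array(p['intrinsics'])@(np.array(p['R'])@np.array(X)+np.array(p['t'])); return q[:2]/q[2]
E
python3 - <<'E'
from h import *
for n in ('scene','top'):
    p=shot(n,n+'1.png')
    print(n,'cam',np.round(-np.array(p['R']).T@p['t']))
    for q in ['station','inlet','cap','cap_wing','lever_knob','bin_orange','bin_green','tray','tube_orange','tube_green','tube_clear','rack_green','slide_box','rack_yellow']:
        try:
            for d in vision.find_in(p,q)[:3]:
                print(q,round(d['confidence'],2),np.round(w(p,d['at'])),np.round(proj(p,w(p,d['at']))))
        except Exception as e: print(q,e)
print(env.state())
E
```

```text
pics
scene cam [-259. -599. 1126.]
station 0.91 [ 460. -187.   86.] [358. 260.]
inlet 0.85 [ 459. -184.   92.] [357. 258.]
cap 0.96 [510.  -6.  15.] [314. 235.]
cap 0.3 [ 455. -184.   88.] [356. 260.]
cap_wing 0.88 [505.  -7.  15.] [313. 236.]
cap_wing 0.7 [388. -61.  14.] [303. 272.]
lever_knob 0.75 [ 436. -174.  116.] [349. 256.]
bin_orange 0.65 [ 470. -240.   56.] [376. 274.]
bin_green 0.79 [ 454. -137.   51.] [340. 261.]
tray 0.9 [ 452. -371.    5.] [415. 315.]
tube_orange 0.64 [ 438. -386.   15.] [418. 320.]
tube_clear 0.32 [ 434. -174.  116.] [349. 256.]
slide_box 0.81 [422.  84.  32.] [270. 236.]
rack_yellow 0.75 [496. 439.  46.] [201. 170.]
top cam [ 248.  -10. 1521.]
station 0.89 [ 500. -175.  162.] [393. 216.]
inlet 0.93 [ 504. -175.  161.] [393. 215.]
inlet 0.16 [ 513. -379.    7.] [454. 224.]
cap 0.76 [ 676. -297.   12.] [428. 171.]
cap 0.69 [ 513. -174.  189.] [394. 209.]
cap 0.61 [391. -56.   7.] [345. 258.]
cap_wing 0.81 [ 519. -176.  186.] [395. 207.]
cap_wing 0.76 [ 671. -296.   11.] [428. 172.]
cap_wing 0.69 [517.   1.  16.] [329. 215.]
lever_knob 0.53 [ 436. -155. 
[... 428 characters left out ...]
5.]
rack_yellow 0.98 [506. 403.  46.] [194. 209.]
{'t': 1.5, 'joints': array([-1.26457864e+00,  4.90900473e-01,  1.55889771e+00, -2.75621351e-05,
        1.09172354e+00, -1.05609862e-01]), 'qvel': array([ 0.00012119,  0.00053262, -0.00139498,  0.00326813, -0.00037888,
       -0.00173882]), 'tau': array([ 3.55626962e-04, -6.12459469e+01, -2.58418912e+01,  6.93985051e-02,
        4.45661705e-02, -3.22763981e-05]), 'eef_pos': array([ 250.19050095, -572.75134181,  214.66143738]), 'tcp_rot': array([ 3.14156085e+00, -6.79516475e-05, -1.15895607e+00]), 'ft_force': array([-1.08929931, -0.29823159, -0.43996588]), 'moment': array([-0.05945436, -0.04490612, -0.0224259 ]), 'opening': 1.0018030851600361}
```

Run:
```python
import cv2
a=cv2.imread('pics/scene1.png')[190:350,240:460]; b=cv2.imread('pics/top1.png')[140:290,310:510]
cv2.imwrite('pics/sc1.png',cv2.resize(a,(792,576),interpolation=2)); cv2.imwrite('pics/tc1.png',cv2.resize(b,(800,600),interpolation=2))
```

```text
(no output)
```

View pics/sc1.png

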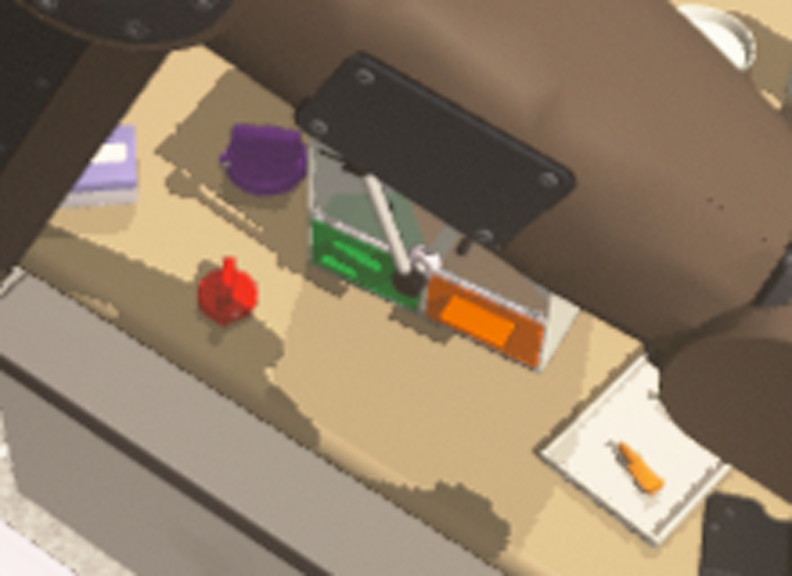

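View pics/tc1.png

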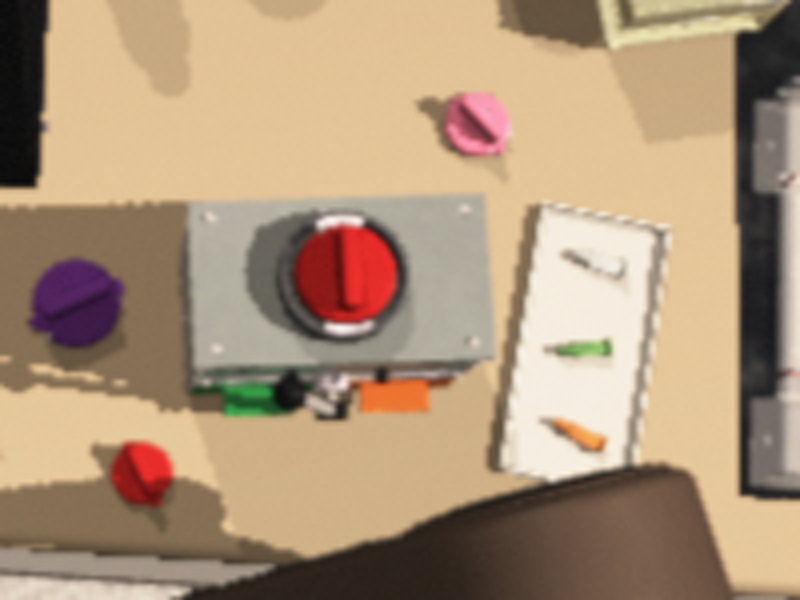

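View pics/top1.png

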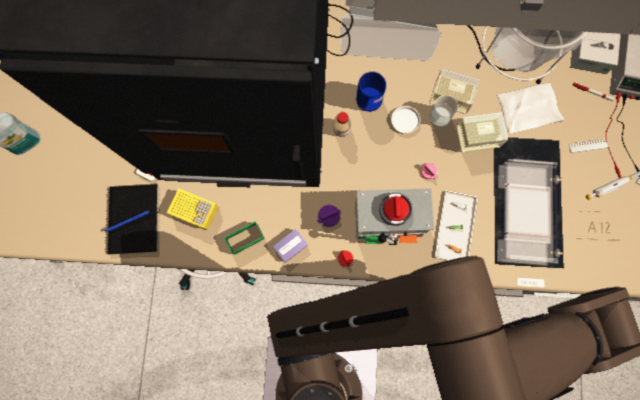

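View pics/scene1.png

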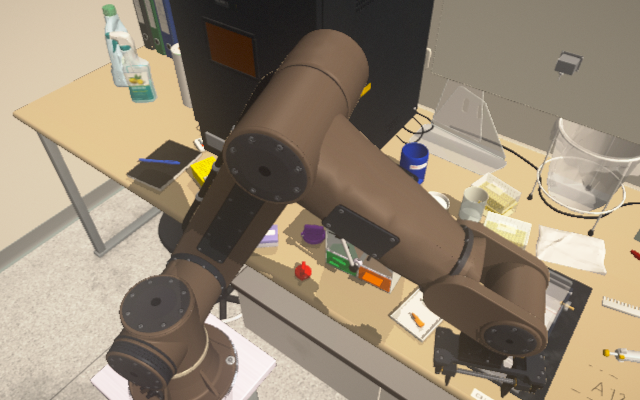

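Run:
```python
from h import *
p=shot('top')
c=lambda x,y:(310+x/4-.4,140+y/4-.4)
def P(l,pts,z):
    q=np.array([ray(p,*c(*a),z)[:2] for a in pts]); print(l,np.round(q,1).tolist(), 'mean',np.round(q.mean(0),1)); return q
s=P('screws',[(208,217),(465,209),(475,342),(216,350)],160)
for i,j in((0,1),(3,2),(0,3),(1,2)):
    d=s[j]-s[i]; print(np.degrees(np.arctan2(d[1],d[0])))
P('lips',[(342,220),(349,328)],182)
P('collar ext L/R',[(281,275),(408,275)],182)
P('capC',[(346,275)],187)
P('wing ends',[(345,225),(350,310)],214)
P('knob',[(291,390)],176); P('knob190',[(291,390)],185)
P('tray',[(540,203),(668,230),(500,468)],10)
for t,pp in dict(or_=[(543,419),(604,443)],gr=[(545,350),(611,346)],cl=[(563,253),(624,270)]).items():
    q=P(t,pp,10); d=q[0]-q[1]; print(np.degrees(np.arctan2(d[1],d[0])), np.linalg.norm(d))
for q in ['tube_orange','tube_green','tube_clear','tray','lever_knob','cap']:
    for r in vision.regions_of(p,q)[:3]:
        m=np.argwhere(r['pixels'])[:,::-1]
        print(q,round(r['confidence'],2),len(m),m.mean(0).round(1),m.min(0),m.max(0),np.round(ray(p,*m.mean(0),10),1))
```

```text
screws [[556.4, -86.3], [573.1, -263.3], [480.6, -272.1], [464.0, -96.3]] mean [ 518.5 -179.5]
-84.57988488098745
-84.60513274629032
-173.8612857052158
-174.53869291641428
lips [[555.0, -176.0], [481.0, -183.3]] mean [ 518.  -179.6]
collar ext L/R [[514.4, -136.2], [519.8, -221.8]] mean [ 517.1 -179. ]
capC [[516.1, -179.4]] mean [ 516.1 -179.4]
wing ends [[544.4, -174.1], [487.5, -179.4]] mean [ 515.9 -176.8]
knob [[437.6, -146.7]] mean [ 437.6 -146.7]
knob190 [[436.3, -145.8]] mean [ 436.3 -145.8]
tray [[617.3, -348.5], [602.2, -446.5], [412.2, -321.7]] mean [ 543.9 -372.2]
or_ [[451.0, -353.2], [435.8, -399.0]] mean [ 443.4 -376.1]
71.67651892586389 48.229034897274055
gr [[503.4, -353.9], [509.6, -403.7]] mean [ 506.5 -378.8]
97.1040811163546 50.099722980620335
cl [[579.2, -366.6], [568.9, -413.1]] mean [ 574.  -389.9]
77.48689158938552 47.64240108260541
tube_clear 0.38 3 [459.  204.7] [458 204] [460 205] [ 575.2 -393.    10. ]
tray 0.89 2123 [455.7 225.4] [435 190] [477 259] [ 510.6 -383.6   10. ]
lever_knob 0.29 3218 [393.5 213.6] [355 188] [434 245] [ 534.9 -194.5   10. ]
cap 0.75 213 [428.8 170.3] [421 163] [436 178] [ 678.  -298.8   10. ]
cap 0.68 401 [329.5 215.1] [319 205] [341 226] [ 5.181e+02 -5.000e-01  1.000e+01]
cap 0.59 470 [395.9 208.3] [384 196] [407 221] [ 551.8 -201.4   10. ]
```

```bash
cat >> h.py <<'E'
def rel(x,y,z,yawdeg=None):
    s=env.state(); e=s['eef_pos']; a=s['tcp_rot'][2]; d=np.array([x,y,z])-e
    t=0 if yawdeg is None else -((yawdeg-np.degrees(a)+180)%360-180)
    return np.round([d[0]*np.cos(a)+d[1]*np.sin(a), d[0]*np.sin(a)-d[1]*np.cos(a), -d[2], t],1)
E
python3 - <<'E'
from h import *
p=shot('top')
for n,u in dict(dish_bottom=(404,133),pink=(428,171),box_corner=(321,186),frontedge=(300,270),bottle=(342,137),vial=(470,150)).items(): print(n,np.round(ray(p,*u,0)))
for X in ((650,-170),(640,-150)): print(proj(p,[*X,20]))
print(rel(517.5,-179,260,-84.5))
E
```

```text
dish_bottom [ 798. -220.    0.]
pink [ 678. -298.    0.]
box_corner [610.  31.   0.]
frontedge [348.  77.   0.]
bottle [773. -25.   0.]
vial [ 755. -429.    0.]
[387.23119032 175.70538086]
[380.58548297 178.46286352]
[-253.8 -402.6  -45.3   18.1]
```

```bash
python3 -m pendant '[[-32,-50,-45,3],[-85,-135,-45,10],[-138,-220,-45,18],[-190,-302,-45,18],[-235,-373,-45,18],[-254,-403,-45,18],[-254,-403,-45,18]]' 0.55
python3 - <<'E'
from h import *
p=shot('top','top2.png');p2=shot('scene','scene2.png')
cv2.imwrite('pics/t2.png',cv2.resize(p['pixels'][150:280,310:490,::-1],(792,572),interpolation=2))
cv2.imwrite('pics/s2.png',cv2.resize(p2['pixels'][190:350,240:460,::-1],(792,576),interpolation=2))
for q in('cap','cap_wing','lever_knob','station'):
  for d in vision.find_in(p2,q)[:3]: print(q,round(d['confidence'],2),np.round(w(p2,d['at'])),np.round(proj(p2,w(p2,d['at']))))
print(rel(517.5,-179,220,-84.5),env.state()['eef_pos'],env.state()['opening'])
E
```

```text
t: 2.78
eef_pos: [489.7, -219.7, 259.7]
tcp_rot: [-3.141, -0.0, -1.473]
ft_force: [0.8, -0.8, 0.3]
opening: 0.452
cap 0.86 [ 512. -187.  190.] [371. 221.]
cap 0.7 [502. 374.  50.] [216. 176.]
cap 0.68 [510.  -7.  12.] [314. 236.]
cap_wing 0.96 [506.  -5.  16.] [313. 236.]
cap_wing 0.84 [ 508. -187.  187.] [370. 222.]
cap_wing 0.79 [386. -63.  14.] [303. 273.]
lever_knob 0.55 [ 436. -167.  137.] [347. 250.]
station 0.71 [ 471. -206.  159.] [368. 242.]
[-40.2 -33.1  39.4   0.1] [ 488.41987544 -222.17892667  259.3819652 ] 0.4520662925018463
```

View pics/s2.png

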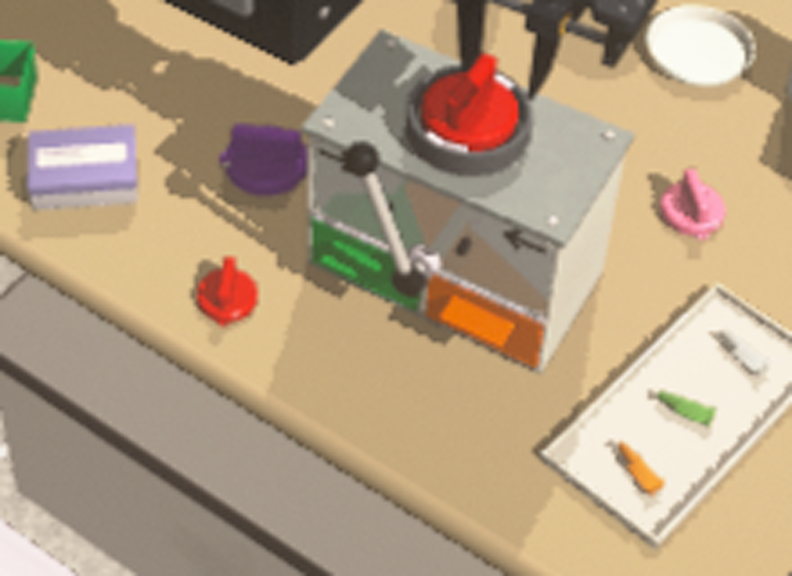

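View pics/t2.png

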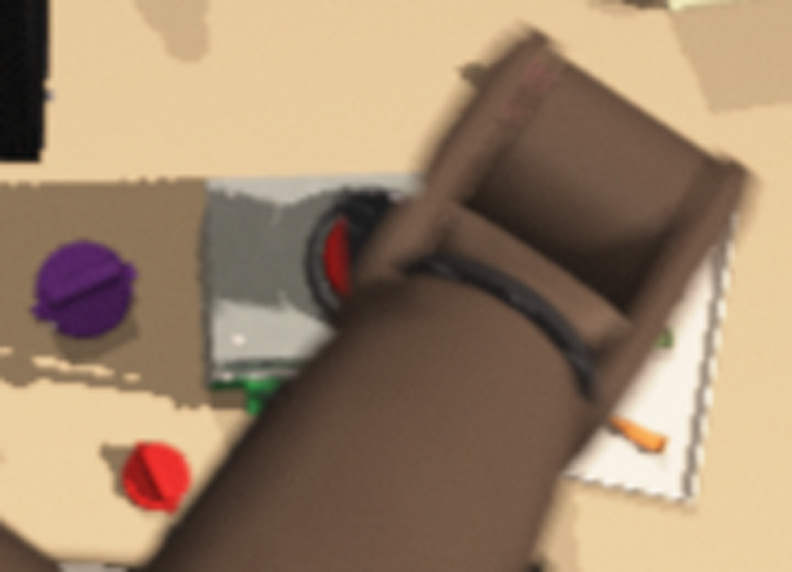

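```bash
cat > g.py <<'E'
from h import *
p=shot('scene')
c=lambda x,y:(240+x/3.6-.4,190+y/3.6-.4)
def P(l,pts,z):
    q=np.array([ray(p,*c(*a),z)[:2] for a in pts]); print(l,np.round(q,1).tolist(), 'mean',np.round(q.mean(0),1)); return q
E
python3 - <<'E'
from g import *
s=P('deck',[(385,33),(305,127),(560,243),(633,135)],160)
for i,j in((0,3),(1,2),(1,0),(2,3)):
    d=s[j]-s[i]; print(np.degrees(np.arctan2(d[1],d[0])))
P('screw',[(612,136),(552,218)],160)
P('capdisc',[(470,112)],187)
P('collar ext',[(408,120),(534,120)],182)
P('wing top',[(487,62),(467,107)],214)
P('knob',[(361,160)],180)
for t,pp in dict(or_=[(617,444),(657,488)],gr=[(652,393),(714,413)],cl=[(715,333),(765,365)]).items():
    q=P(t,pp,10); d=q[0]-q[1]; print(np.degrees(np.arctan2(d[1],d[0])), np.linalg.norm(d))
print(rel(517.5,-179,220,-84.5))
E
```

```text
deck [[565.7, -76.4], [453.1, -84.0], [469.1, -284.3], [584.4, -276.3]] mean [ 518.1 -180.3]
-84.67927491416968
-85.4368601779874
3.8648017443017633
3.9593551518215104
screw [[574.7, -264.8], [484.7, -268.9]] mean [ 529.7 -266.9]
capdisc [[512.8, -183.2]] mean [ 512.8 -183.2]
collar ext [[484.8, -150.1], [536.8, -221.1]] mean [ 510.8 -185.6]
wing top [[537.7, -179.2], [493.3, -191.0]] mean [ 515.5 -185.1]
knob [[436.3, -143.8]] mean [ 436.3 -143.8]
or_ [[449.2, -359.8], [434.5, -399.4]] mean [ 441.8 -379.6]
69.62870731191288 42.26068892274581
gr [[501.8, -359.2], [512.9, -403.0]] mean [ 507.3 -381.1]
104.27095466881613 45.227516440572
cl [[576.4, -371.4], [572.2, -413.9]] mean [ 574.3 -392.7]
84.38862801104355 42.75654834530751
[-40.5 -33.3  39.4   0. ]
```

```bash
python3 -m pendant '[[-39,-33,0,0],[-39,-33,20,0],[-39,-33,39,0],[-39,-33,39,0]]'
python3 - <<'E'
from h import *
p2=shot('scene','scene3.png')
cv2.imwrite('pics/s3.png',cv2.resize(p2['pixels'][190:270,310:420,::-1],(792,576),interpolation=2))
print(rel(517.7,-180,191,-84.7),env.state()['eef_pos'])
E
```

```text
t: 3.62
eef_pos: [516.5, -181.5, 219.4]
tcp_rot: [3.139, 0.001, -1.476]
ft_force: [0.2, -0.1, 0.5]
opening: 0.453
[-1.5 -0.9 29.4  0.1] [ 516.94644752 -181.57734349  220.36854099]
```

View pics/s3.png

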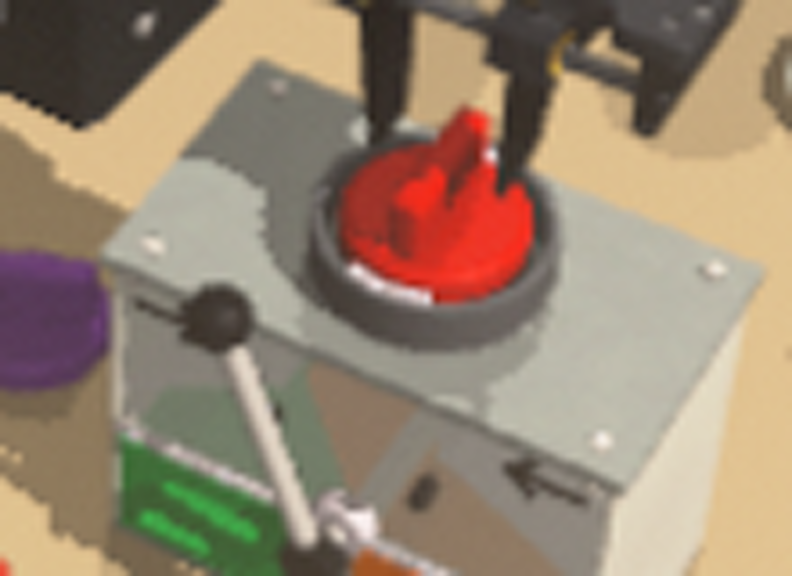

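```bash
python3 -m pendant '[[-1.5,-1,10,0],[-1.5,-1,20,0],[-1.5,-1,27,0],[-1.5,-1,27,0]]'; python3 -m pendant '[[0,0,0,0],[0,0,0,0],[0,0,0,0],[0,0,0,0]]' 1; python3 -m pendant '[[0,0,2,0],[0,0,4,0],[0,0,4,0]]'
```

```text
t: 4.18
eef_pos: [517.6, -179.9, 192.8]
tcp_rot: [3.14, 0.001, -1.476]
ft_force: [-0.1, -0.1, -0.0]
opening: 0.446
t: 4.68
eef_pos: [517.6, -179.7, 193.0]
tcp_rot: [3.14, 0.001, -1.476]
ft_force: [-0.1, 3.6, 1.7]
opening: 0.143
t: 5.05
eef_pos: [517.6, -179.7, 189.4]
tcp_rot: [3.14, 0.001, -1.476]
ft_force: [-2.2, 1.8, 7.4]
opening: 0.142
```

```bash
python3 -m pendant '[[0,0,1,0],[0,0,1.2,0],[0,0,1.2,0]]'
```

```text
t: 5.42
eef_pos: [517.6, -179.7, 188.7]
tcp_rot: [3.141, 0.0, -1.476]
ft_force: [-2.1, 1.6, 8.6]
opening: 0.148
```

```bash
python3 -m pendant '[[0,0,0.8,0],[0,0,0.8,0]]';python3 -m pendant '[[0,0,0.3,-5],[0,0,0.3,-10],[0,0,0.3,-15],[0,0,0.3,-15]]'
```

```text
t: 5.68
eef_pos: [517.6, -179.7, 188.5]
tcp_rot: [3.141, 0.0, -1.476]
ft_force: [-2.5, 1.5, 8.3]
opening: 0.143
t: 6.18
eef_pos: [518.2, -180.1, 189.0]
tcp_rot: [-3.14, -0.002, -1.213]
ft_force: [-0.2, 0.1, 8.8]
opening: 0.145
```

```bash
python3 -m pendant '[[0,0,0.8,-5],[0,0,0.8,-10],[0,0,0.8,-15],[0,0,0.8,-15]]'; python3 -c "
from h import *
s=env.state();print(s['ft_force'],s['moment'],s['eef_pos'])
p2=shot('scene')
cv2.imwrite('pics/s4.png',cv2.resize(p2['pixels'][190:270,310:420,::-1],(792,576),interpolation=2))"
```

```text
t: 6.68
eef_pos: [518.2, -180.5, 188.9]
tcp_rot: [-3.141, -0.003, -0.95]
ft_force: [-2.1, 0.3, 8.2]
opening: 0.145
[-2.14008187  0.31915041  8.1861196 ] [-0.06295003  0.57472401  0.05006011] [ 518.24973003 -180.47429069  188.85752529]
```

View pics/s4.png

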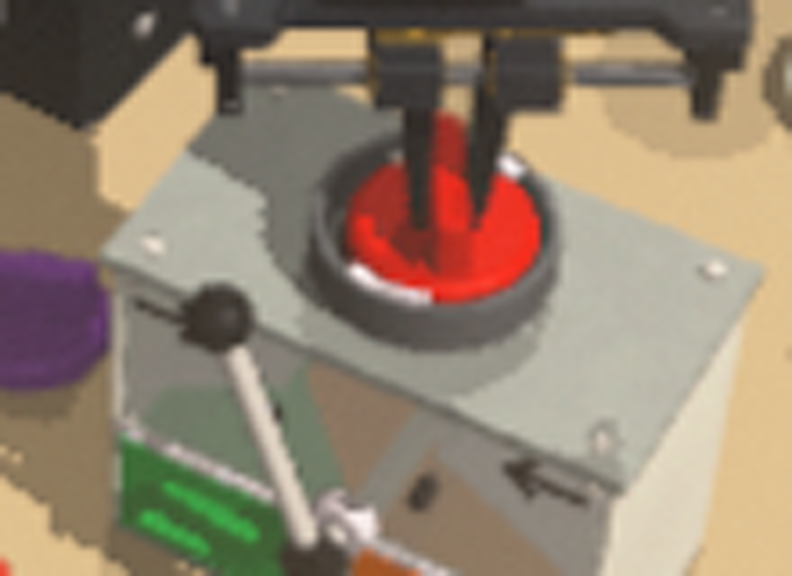

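The picture shows the cap turned with the gripper, with the wing between the fingers near (440,200). I'll keep turning, then lift.

```bash
python3 -m pendant '[[0,0,0.3,-8],[0,0,0.3,-16],[0,0,0.3,-24],[0,0,0.3,-32],[0,0,0.3,-40],[0,0,0.3,-40]]'; python3 -m pendant '[[0,0,-3,0],[0,0,-8,0],[0,0,-15,0],[0,0,-15,0]]'
```

```text
t: 7.48
eef_pos: [518.4, -179.8, 189.0]
tcp_rot: [3.141, -0.003, -0.25]
ft_force: [1.4, 6.9, 6.7]
opening: 0.147
t: 7.98
eef_pos: [518.6, -180.1, 204.6]
tcp_rot: [3.14, -0.004, -0.25]
ft_force: [0.8, -0.5, 0.1]
opening: 0.139
```

```bash
python3 -m pendant '[[0,0,-30,0],[0,0,-55,0],[0,0,-55,0]]'
python3 - <<'E'
from h import *
p2=shot('scene')
cv2.imwrite('pics/s5.png',cv2.resize(p2['pixels'][150:270,310:475,::-1],(792,576),interpolation=2))
print(rel(655,-168,260,-84.5),env.state()['ft_force'],env.state()['eef_pos'])
E
```

```text
t: 8.35
eef_pos: [518.9, -180.5, 261.0]
tcp_rot: [3.14, -0.008, -0.251]
ft_force: [-0.4, 0.3, -0.3]
opening: 0.147
[129.3 -45.7  -0.4  70.1] [ 0.49750016 -0.31665936 -1.2614362 ] [ 518.41313279 -180.23165252  259.62530924]
```

View pics/s5.png

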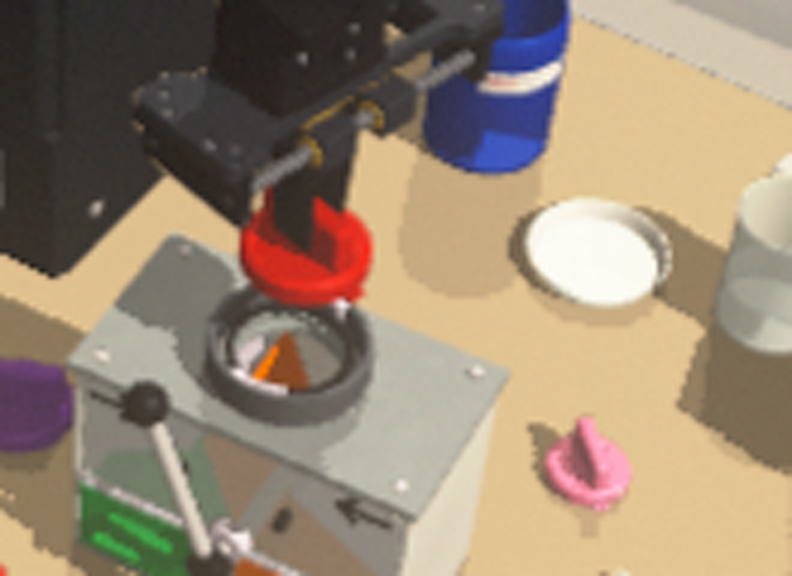

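```bash
python3 -m pendant '[[40,-15,0,10],[85,-30,0,20],[129,-46,0,30],[129,-46,0,40],[129,-46,0,50],[129,-46,0,60],[129,-46,0,70],[129,-46,0,70]]'
python3 - <<'E'
from h import *
p2=shot('scene','s6.png'); print(rel(655,-168,30,-84.5))
E
```

```text
t: 9.4
eef_pos: [654.5, -167.7, 258.6]
tcp_rot: [-3.139, -0.003, -1.471]
ft_force: [0.0, -0.1, -0.6]
opening: 0.148
[  0.4  -0.4 228.9   0.4]
```

View pics/s6.png

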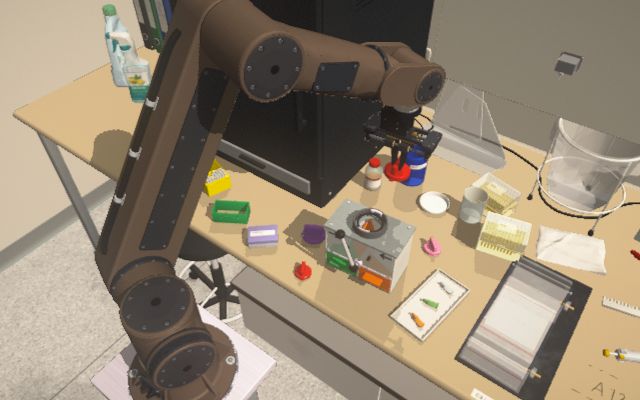

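```bash
python3 -m pendant '[[0,0,50,0],[0,0,100,0],[0,0,150,0],[0,0,190,0],[0,0,210,0],[0,0,222,0],[0,0,228,0],[0,0,228,0]]'
python3 - <<'E'
from h import *
p2=shot('scene','s7.png'); print(env.state()['eef_pos'],env.state()['ft_force'])
E
```

```text
t: 10.45
eef_pos: [655.7, -168.3, 31.6]
tcp_rot: [-3.138, -0.003, -1.468]
ft_force: [-0.9, 0.7, -0.8]
opening: 0.145
[ 655.74928126 -168.33550573   31.90219488] [-0.5820616   0.61588656 -1.34452666]
```

View pics/s7.png

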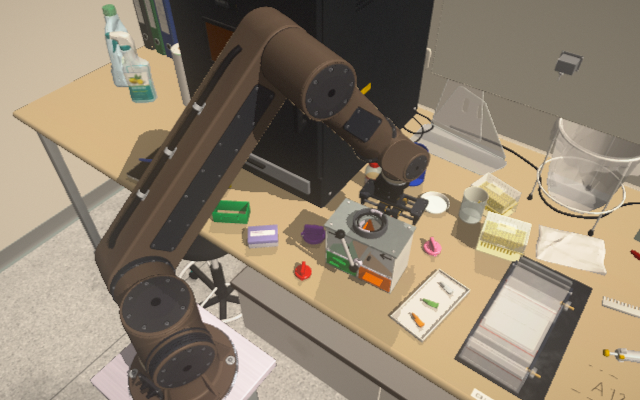

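```bash
python3 -m pendant '[[0,0,5,0],[0,0,9,0],[0,0,9,0]]';python3 -m pendant '[[0,0,1.5,0],[0,0,2,0],[0,0,2,0]]'
```

```text
t: 10.88
eef_pos: [655.6, -168.3, 22.6]
tcp_rot: [-3.138, -0.003, -1.468]
ft_force: [-1.1, -0.5, -1.1]
opening: 0.148
t: 11.25
eef_pos: [655.7, -168.3, 20.6]
tcp_rot: [-3.138, -0.003, -1.468]
ft_force: [0.2, 0.3, -0.5]
opening: 0.146
```

```bash
python3 -m pendant '[[0,0,1,0],[0,0,2,0],[0,0,2,0]]';python3 -m pendant '[[0,0,1,0],[0,0,1.5,0],[0,0,1.5,0]]'
```

```text
t: 11.62
eef_pos: [655.9, -168.4, 19.9]
tcp_rot: [-3.137, -0.004, -1.468]
ft_force: [-2.7, 0.5, 11.0]
opening: 0.144
t: 12.0
eef_pos: [656.0, -168.4, 20.0]
tcp_rot: [-3.136, -0.004, -1.468]
ft_force: [-4.0, 0.3, 11.7]
opening: 0.145
```

```bash
python3 -m pendant '[[0,0,-1,0],[0,0,-1,0],[0,0,-1,0]]' 0.5; python3 -m pendant '[[0,0,-20,0],[0,0,-60,0],[0,0,-120,0],[0,0,-180,0],[0,0,-225,0],[0,0,-230,0]]'
python3 - <<'E'
from h import *
p2=shot('scene','s8.png'); print(rel(438,-183,240,-84.8))
for d in vision.find_in(p2,'cap')[:5]: print(d['confidence'],w(p2,d['at']))
cv2.imwrite('pics/s8c.png',cv2.resize(p2['pixels'][150:270,310:475,::-1],(792,576),interpolation=2))
E
```

```text
t: 12.38
eef_pos: [655.9, -168.4, 20.7]
tcp_rot: [-3.137, -0.004, -1.468]
ft_force: [1.0, -0.0, -0.2]
opening: 0.405
t: 13.12
eef_pos: [655.5, -167.9, 256.0]
tcp_rot: [-3.13, -0.007, -1.468]
ft_force: [0.7, 0.2, -0.8]
opening: 0.5
[ -7.1 217.4  14.1   0.7]
0.87 [511.71422385  -4.54009741  13.91422512]
0.8 [ 673.00984162 -305.56312536   12.87483222]
0.62 [387.23681294 -62.38710404  12.65406828]
```

View pics/s8c.png

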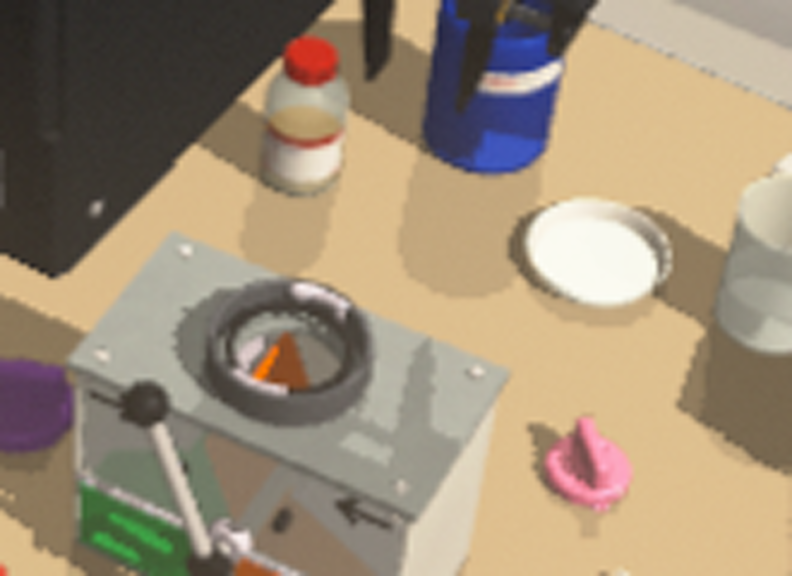

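```bash
python3 -m pendant '[[-2,60,0,0],[-4,120,0,0],[-6,175,4,0],[-7,210,10,1],[-7,217,14,1],[-7,217,14,1]]' 1
python3 - <<'E'
from h import *
p2=shot('scene'); print(rel(438.3,-185,172,-84.8))
p=shot('top','t9.png')
cv2.imwrite('pics/s9c.png',cv2.resize(p2['pixels'][190:310,310:475,::-1],(792,576),interpolation=2))
E
```

```text
t: 13.98
eef_pos: [438.2, -183.0, 236.1]
tcp_rot: [-3.136, -0.004, -1.486]
ft_force: [-0.3, -0.3, -0.2]
opening: 0.008
[ 1.9  0.6 64.3 -0.3]
```

View pics/s9c.png

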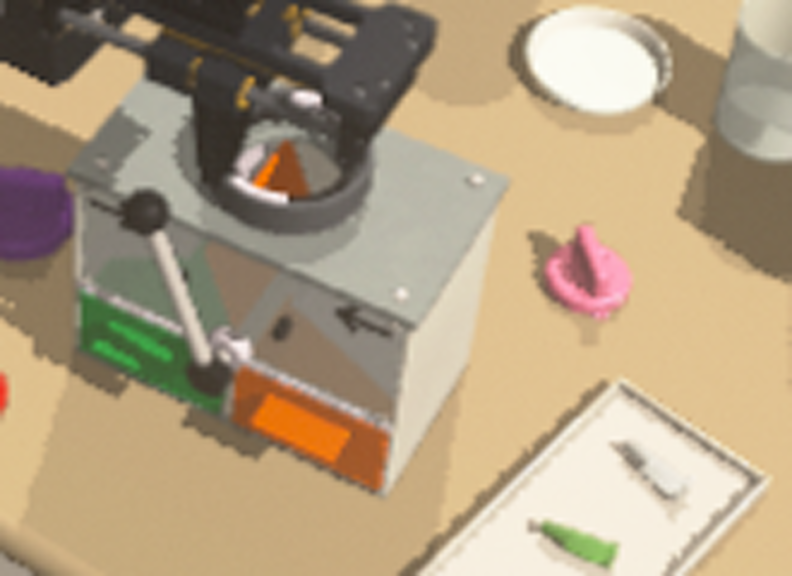

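View pics/t9.png

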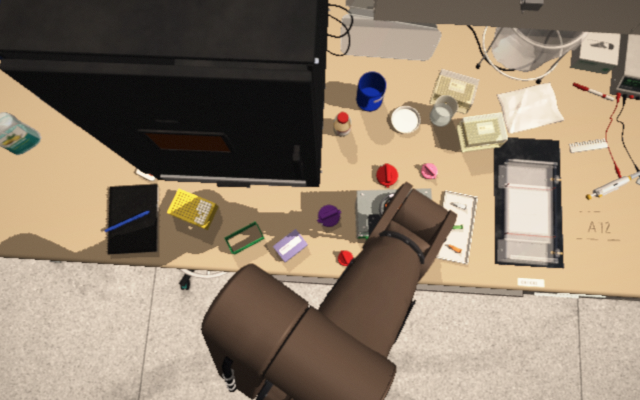

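```bash
python3 -m pendant '[[2,1,40,0],[2,1,64,0],[2,1,64,0]]'; python3 -m pendant '[[-8,0,0,0],[-14,0,0,0],[-20,0,0,0],[-20,0,0,0]]'
```

```text
t: 14.45
eef_pos: [438.7, -184.9, 171.0]
tcp_rot: [-3.138, -0.002, -1.484]
ft_force: [0.0, 1.0, 0.0]
opening: 0.008
t: 14.95
eef_pos: [437.1, -164.6, 171.4]
tcp_rot: [-3.137, -0.002, -1.484]
ft_force: [0.0, -0.3, 0.0]
opening: 0.008
```

```bash
python3 -m pendant '[[-3,0,0,0],[-6,0,0,0],[-6,0,0,0]]'
```

```text
t: 15.32
eef_pos: [436.5, -158.5, 171.4]
tcp_rot: [-3.137, -0.002, -1.484]
ft_force: [-1.2, 0.6, 0.9]
opening: 0.001
```

```bash
python3 -m pendant '[[-4,0,0,0],[-6,0,0,0],[-6,0,0,0]]'
python3 - <<'E'
from h import *
p2=shot('scene')
print(env.state()['ft_force'])
cv2.imwrite('pics/s10c.png',cv2.resize(p2['pixels'][190:310,310:475,::-1],(792,576),interpolation=2))
E
```

```text
t: 15.7
eef_pos: [436.0, -152.3, 171.4]
tcp_rot: [-3.137, -0.002, -1.484]
ft_force: [-0.9, -1.3, 0.2]
opening: 0.006
[ 0.69882186 -0.34408097  0.23128238]
```

View pics/s10c.png

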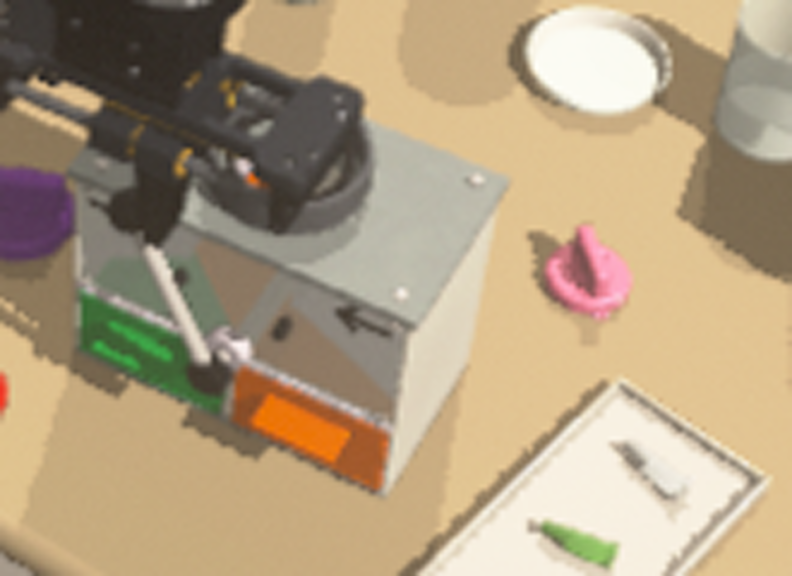

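```bash
python3 -m pendant '[[-2,0,0,0],[-4,0,0,0],[-4,0,0,0]]'; python3 -m pendant '[[-2,0,0,0],[-3,0,0,0],[-3,0,0,0]]'
```

```text
t: 16.12
eef_pos: [435.6, -148.2, 171.4]
tcp_rot: [-3.137, -0.002, -1.483]
ft_force: [0.1, -0.3, 0.3]
opening: 0.004
t: 16.5
eef_pos: [435.9, -146.5, 171.7]
tcp_rot: [-3.136, -0.005, -1.483]
ft_force: [0.1, -11.0, 0.5]
opening: 0.004
```

```bash
python3 -m pendant '[[5,0,-2,0],[5,0,-40,0],[5,0,-70,0]]' 0.68
python3 - <<'E'
from h import *
print(rel(442.5,-379,80,-20))
p2=shot('scene')
cv2.imwrite('pics/s11c.png',cv2.resize(p2['pixels'][190:310,310:475,::-1],(792,576),interpolation=2))
E
```

```text
t: 16.88
eef_pos: [435.8, -151.1, 242.8]
tcp_rot: [-3.136, -0.004, -1.483]
ft_force: [0.7, -0.6, -1.0]
opening: 0.261
[227.6  13.3 162.8 -65. ]
```

View pics/s11c.png

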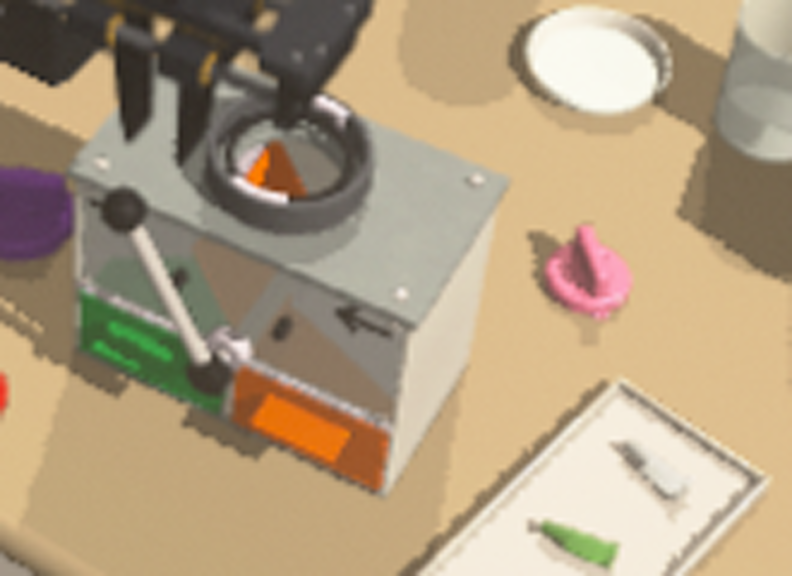

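```bash
python3 -m pendant '[[50,3,0,-10],[105,7,0,-20],[160,10,20,-30],[210,12,60,-40],[227,13,110,-50],[227,13,150,-60],[227,13,163,-65],[227,13,163,-65]]'
python3 - <<'E'
from h import *
p2=shot('scene','s12.png')
cv2.imwrite('pics/s12c.png',cv2.resize(p2['pixels'][260:360,370:510,::-1],(792,566),interpolation=2))
print(rel(442.5,-379,5,-20))
E
```

```text
t: 17.92
eef_pos: [445.1, -379.5, 83.5]
tcp_rot: [3.14, -0.009, -0.349]
ft_force: [0.2, 0.4, 0.2]
opening: 0.32
[-3.1  0.3 79.5 -0.1]
```

View pics/s12c.png

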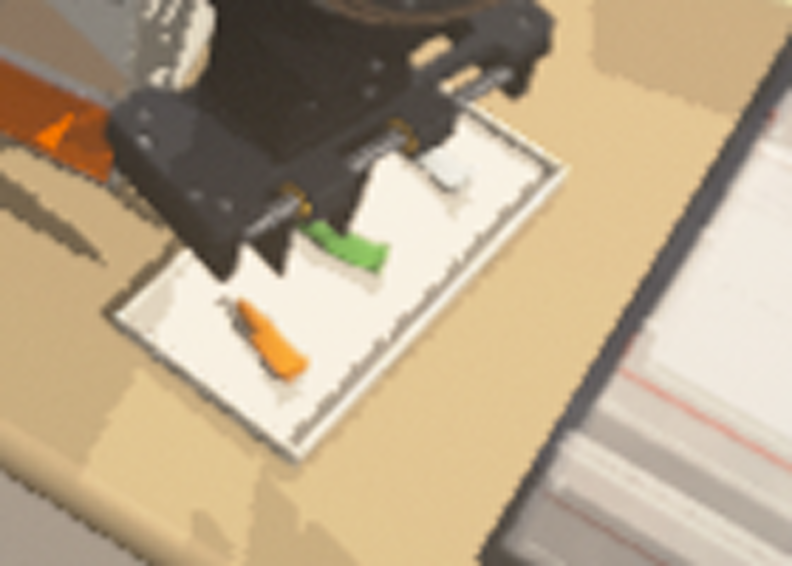

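Run:
```python
from h import *
p=shot('scene')
for z in (8,10):
  a=ray(p,370+240/5.657-.4,260+302/5.657-.4,z);b=ray(p,370+298/5.657-.4,260+374/5.657-.4,z);d=a-b
  print(z,a,b,(a+b)/2,np.linalg.norm(d),np.degrees(np.arctan2(d[1],d[0])))
```

```text
8 [ 451.88473328 -361.58210032    8.        ] [ 434.57675912 -400.18739016    8.        ] [ 443.2307462  -380.88474524    8.        ] 42.307616024965014 65.85179546667045
10 [ 450.61173705 -362.00777066   10.        ] [ 433.33473571 -400.54397591   10.        ] [ 441.97323638 -381.27587328   10.        ] 42.23190606996986 65.85179546667044
```

```bash
python3 -m pendant '[[-3,1,40,2],[-3,1,65,2],[-3,1,76,2],[-3,1,78,2],[-3,1,78,2]]'; python3 -m pendant '[[0,0,0,0],[0,0,0,0],[0,0,0,0],[0,0,0,0]]' 1
```

```text
t: 18.65
eef_pos: [443.8, -380.7, 8.1]
tcp_rot: [3.139, -0.013, -0.386]
ft_force: [0.1, 0.8, 0.5]
opening: 0.32
t: 19.15
eef_pos: [443.9, -380.9, 8.6]
tcp_rot: [3.139, -0.014, -0.386]
ft_force: [-1.5, 0.3, 5.6]
opening: 0.106
```

```bash
python3 -m pendant '[[0,0,0,0],[0,0,0,0],[0,0,3,0],[0,0,4,0],[0,0,4,0]]' 0.7; python3 -m pendant '[[0,0,0,0],[0,0,0,0],[0,0,0,0]]' 1;  python3 -m pendant '[[0,0,-20,0],[0,0,-50,0],[0,0,-70,0],[0,0,-70,0]]'
python3 - <<'E'
from h import *
p2=shot('scene','s13.png')
cv2.imwrite('pics/s13c.png',cv2.resize(p2['pixels'][240:360,360:525,::-1],(792,576),interpolation=2))
E
```

```text
t: 19.77
eef_pos: [443.9, -380.8, 4.3]
tcp_rot: [3.139, -0.014, -0.386]
ft_force: [0.4, -0.6, -0.4]
opening: 0.3
t: 20.15
eef_pos: [443.9, -380.8, 4.4]
tcp_rot: [3.139, -0.014, -0.386]
ft_force: [-0.5, -0.1, -0.1]
opening: 0.106
t: 20.65
eef_pos: [443.5, -380.7, 75.5]
tcp_rot: [3.138, -0.016, -0.386]
ft_force: [-0.6, 0.0, -0.2]
opening: 0.108
```

View pics/s13c.png

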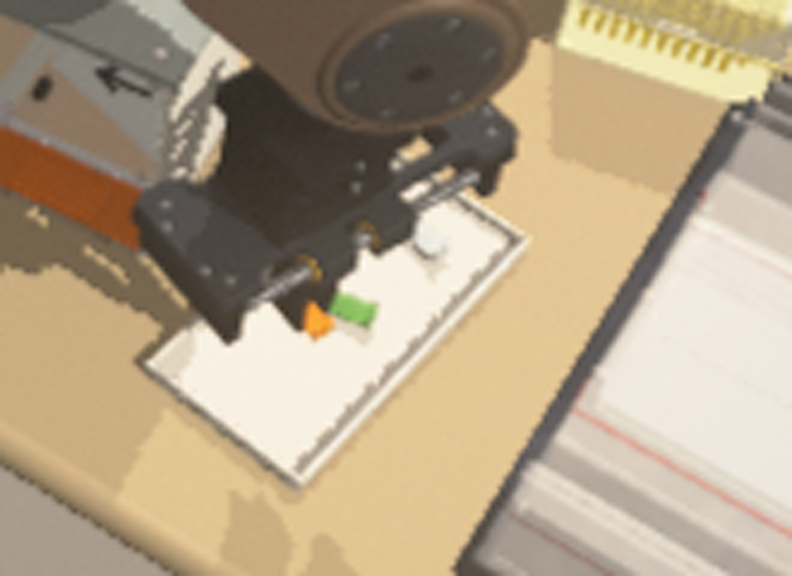

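```bash
python3 -m pendant '[[0,0,-60,0],[0,0,-120,0],[0,0,-170,0],[0,0,-170,0]]'; python3 -c "
from h import *
print(rel(518,-180,245,-22))"
```

```text
t: 21.2
eef_pos: [441.8, -379.7, 246.9]
tcp_rot: [3.136, -0.019, -0.386]
ft_force: [-0.4, 1.1, -0.1]
opening: 0.106
[-4.500e+00 -2.137e+02  1.900e+00 -1.000e-01]
```

```bash
python3 -m pendant '[[-1,-55,0,0],[-2,-110,0,0],[-4,-165,0,0],[-4,-205,0,0],[-4,-214,0,0],[-4,-214,0,0]]'
python3 - <<'E'
from h import *
print(rel(518,-180,192,-22))
p2=shot('scene','s14.png')
cv2.imwrite('pics/s14c.png',cv2.resize(p2['pixels'][180:300,310:475,::-1],(792,576),interpolation=2))
E
```

```text
t: 21.95
eef_pos: [518.4, -179.8, 244.3]
tcp_rot: [3.136, -0.017, -0.385]
ft_force: [-0.7, -0.3, 0.2]
opening: 0.108
[-0.3  0.3 52.3 -0. ]
```

View pics/s14c.png

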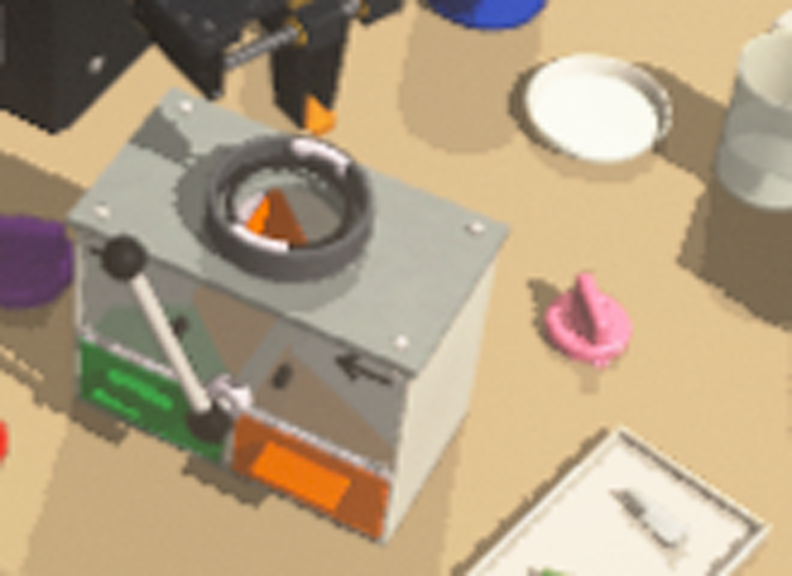

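```bash
python3 -m pendant '[[0,0,35,0],[0,0,52,0],[0,0,55,0],[0,0,55,0]]'; python3 -m pendant '[[0,0,0,0],[0,0,0,0],[0,0,0,0],[0,0,0,0]]' 0.65
python3 - <<'E'
from h import *
p2=shot('scene','s15.png')
cv2.imwrite('pics/s15c.png',cv2.resize(p2['pixels'][180:300,310:475,::-1],(792,576),interpolation=2))
E
```

```text
t: 22.5
eef_pos: [519.0, -181.9, 189.9]
tcp_rot: [3.136, -0.018, -0.387]
ft_force: [-0.4, 0.7, -0.2]
opening: 0.107
t: 23.0
eef_pos: [519.1, -181.9, 190.0]
tcp_rot: [3.136, -0.018, -0.387]
ft_force: [-0.7, 0.3, 0.4]
opening: 0.346
```

View pics/s15c.png

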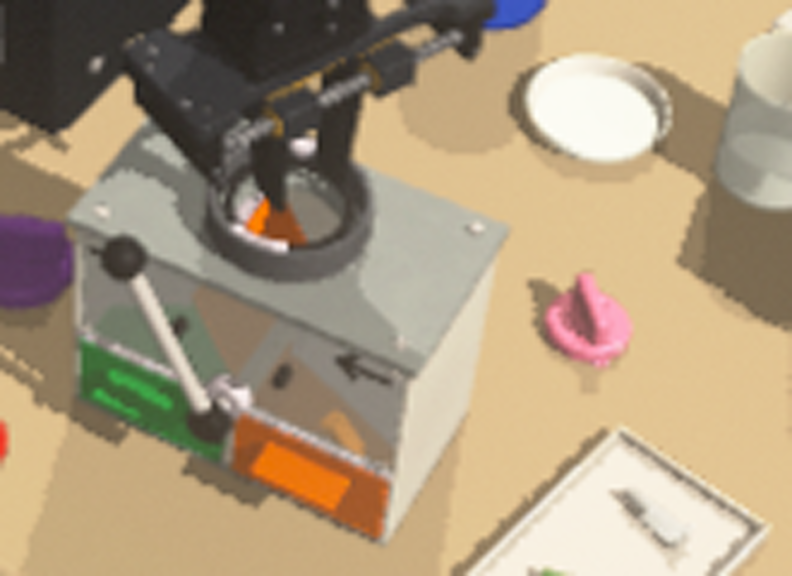

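```bash
python3 -m pendant '[[0,0,-25,0],[0,0,-50,0],[0,0,-50,0]]' 1; python3 -c "
from h import *
print(rel(430.6,-100,238,-84.8))"
```

```text
t: 23.42
eef_pos: [518.9, -181.5, 241.3]
tcp_rot: [3.136, -0.021, -0.386]
ft_force: [-0.1, 0.1, 0.0]
opening: 0.094
[-112.5  -42.2    3.3   62.7]
```

```bash
python3 -m pendant '[[-40,-15,0,10],[-85,-30,2,20],[-112,-42,3,30],[-112,-42,3,40],[-112,-42,3,50],[-112,-42,3,60],[-112,-42,3,63],[-112,-42,3,63]]' 1
python3 - <<'E'
from h import *
print(rel(430.6,-100,172,-84.8))
p2=shot('scene','s16.png')
cv2.imwrite('pics/s16c.png',cv2.resize(p2['pixels'][180:300,310:475,::-1],(792,576),interpolation=2))
E
```

```text
t: 24.42
eef_pos: [430.7, -100.3, 234.9]
tcp_rot: [-3.127, -0.014, -1.486]
ft_force: [-0.8, -0.4, -0.1]
opening: 0.005
[-0.3  0.1 62.9 -0.3]
```

View pics/s16c.png

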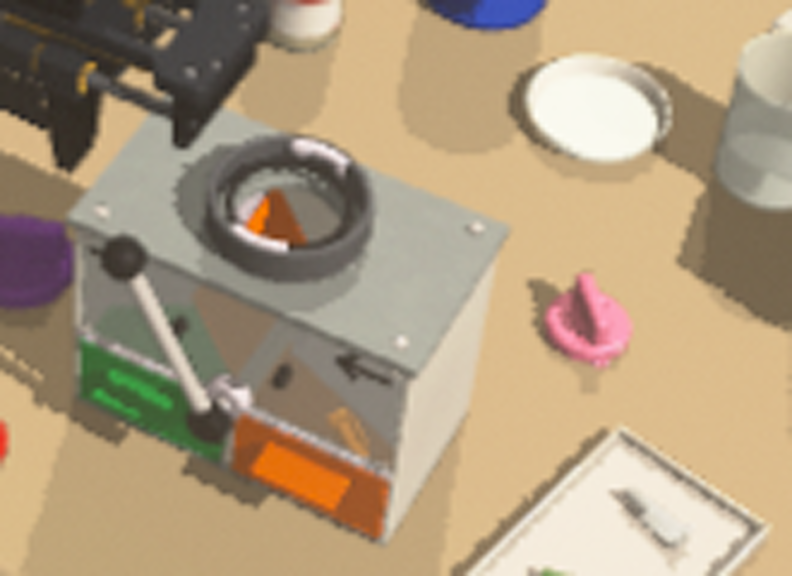

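```bash
python3 -m pendant '[[0,0,40,0],[0,0,63,0],[0,0,63,0]]'; python3 -m pendant '[[15,0,0,0],[30,0,0,0],[45,0,0,0],[60,0,0,0],[75,0,0,0],[90,0,0,0],[100,0,0,0],[100,0,0,0]]'
python3 - <<'E'
from h import *
print(rel(442,-224,172,-84.8),env.state()['ft_force'])
p2=shot('scene','s17.png')
cv2.imwrite('pics/s17c.png',cv2.resize(p2['pixels'][180:300,310:475,::-1],(792,576),interpolation=2))
E
```

```text
t: 24.85
eef_pos: [431.1, -100.9, 170.8]
tcp_rot: [-3.13, -0.013, -1.484]
ft_force: [-0.4, -0.6, 0.5]
opening: 0.003
t: 25.85
eef_pos: [439.8, -201.2, 171.9]
tcp_rot: [-3.13, -0.013, -1.484]
ft_force: [0.2, -0.4, -0.7]
opening: 0.005
[22.9 -0.2 -0.1 -0.3] [ 0.20560988 -0.37161133 -0.65453758]
```

View pics/s17c.png

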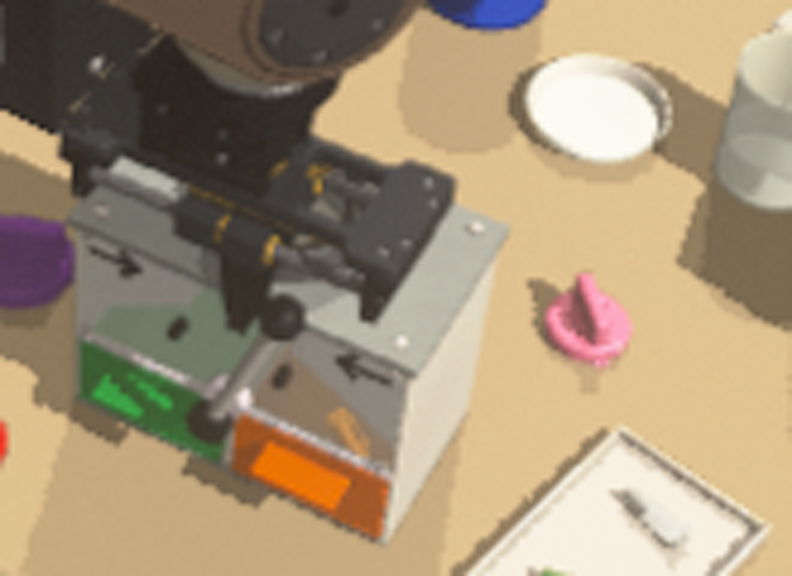

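```bash
python3 -m pendant '[[8,0,0,0],[16,0,0,0],[22,0,0,0],[22,0,0,0]]'
```

```text
t: 26.4
eef_pos: [441.7, -223.1, 172.2]
tcp_rot: [-3.13, -0.013, -1.485]
ft_force: [-0.4, -0.5, 0.9]
opening: 0.004
```

```bash
python3 -m pendant '[[3,0,0,0],[4,0,0,0],[4,0,0,0]]';python3 -m pendant '[[2,0,0,0],[3,0,0,0],[3,0,0,0]]'
```

```text
t: 26.78
eef_pos: [441.6, -224.3, 172.0]
tcp_rot: [-3.131, -0.008, -1.485]
ft_force: [2.8, 19.0, 4.3]
opening: 0.002
t: 27.15
eef_pos: [441.5, -224.4, 172.0]
tcp_rot: [-3.131, -0.002, -1.486]
ft_force: [3.8, 21.4, 6.0]
opening: 0.006
```

```bash
python3 -m pendant '[[-5,0,-2,0],[-5,0,-40,0],[-5,0,-70,0]]' 0.68
python3 - <<'E'
from h import *
print(rel(507,-380.5,90,10))
p2=shot('scene','s18.png')
cv2.imwrite('pics/s18c.png',cv2.resize(p2['pixels'][180:300,310:475,::-1],(792,576),interpolation=2))
cv2.imwrite('pics/s18d.png',cv2.resize(p2['pixels'][260:360,370:510,::-1],(792,566),interpolation=2))
E
```

```text
t: 27.52
eef_pos: [440.5, -219.3, 243.2]
tcp_rot: [-3.131, -0.003, -1.485]
ft_force: [0.7, -0.5, 0.3]
opening: 0.263
[166.3 -52.6 153.2 -95.1]
```

View pics/s18c.png

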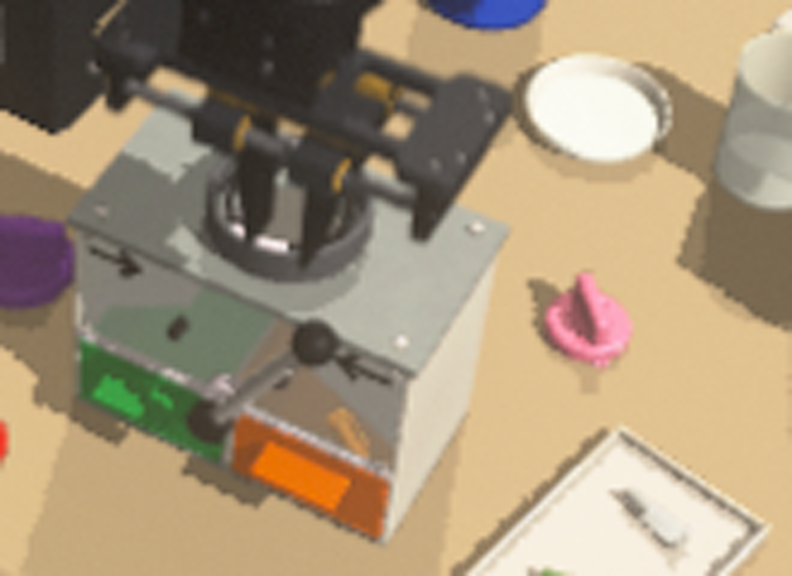

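View pics/s18d.png

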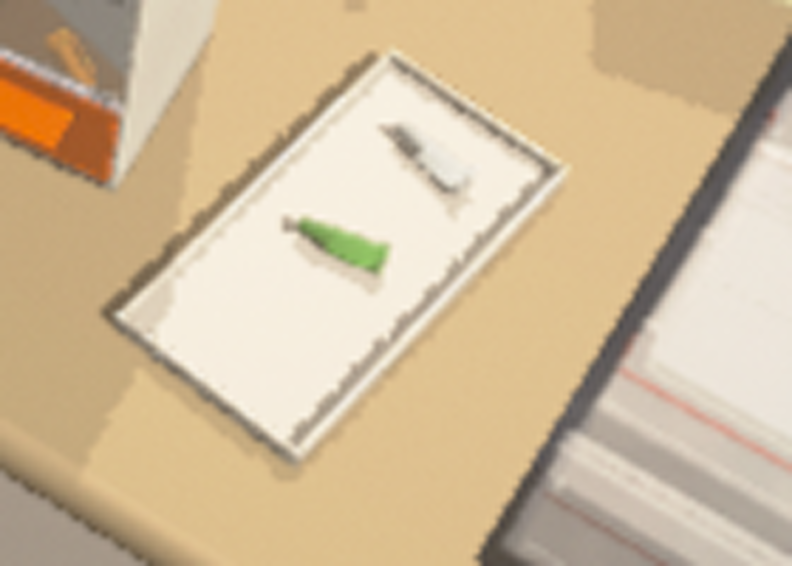

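Run:
```python
from h import *
p=shot('scene')
f=lambda u,v,z: ray(p,370+u/5.657-.4,260+v/5.657-.4,z)
a=f(300,223,10);b=f(385,257,10);d=a-b
print(a,b,(a+b)/2,np.linalg.norm(d),np.degrees(np.arctan2(d[1],d[0])))
for z in (12,16,30,50,60):
  for c in((340,410),(360,450)):
    x=ray(p,310+c[0]/4.8-.4,180+c[1]/4.8-.4,z)-[518,-180,0]
    t=np.radians(5.2); print(z,c,np.round([x[0]*np.cos(t)+x[1]*np.sin(t),-x[0]*np.sin(t)+x[1]*np.cos(t)]))
```

```text
[ 504.03039882 -363.54970998   10.        ] [ 510.56729525 -403.40872369   10.        ] [ 507.29884704 -383.47921684   10.        ] 40.391484106193026 99.3136243604851
12 (340, 410) [ 11. -39.]
12 (360, 450) [ -8. -61.]
16 (340, 410) [  8. -40.]
16 (360, 450) [-11. -62.]
30 (340, 410) [ -2. -44.]
30 (360, 450) [-21. -66.]
50 (340, 410) [-17. -49.]
50 (360, 450) [-36. -71.]
60 (340, 410) [-24. -52.]
60 (360, 450) [-43. -73.]
```

```bash
python3 -m pendant '[[45,-10,0,-10],[90,-25,0,-20],[135,-40,10,-30],[166,-50,50,-40],[168,-53,90,-50],[168,-53,130,-60],[168,-53,153,-70],[168,-53,153,-80]]'; python3 -m pendant '[[0,0,0,-9],[0,0,0,-14],[0,0,0,-14]]'
python3 - <<'E'
from h import *
p2=shot('scene','s19.png')
cv2.imwrite('pics/s19c.png',cv2.resize(p2['pixels'][260:360,370:510,::-1],(792,566),interpolation=2))
print(rel(507.3,-382,4.5,9))
E
```

```text
t: 28.62
eef_pos: [509.7, -382.7, 90.3]
tcp_rot: [3.141, -0.011, -0.083]
ft_force: [0.1, 0.4, 0.3]
opening: 0.322
t: 29.0
eef_pos: [509.4, -382.5, 89.4]
tcp_rot: [3.139, -0.01, 0.16]
ft_force: [-0.2, 0.3, -0.2]
opening: 0.321
[-2.  -0.9 85.2  0.1]
```

View pics/s19c.png

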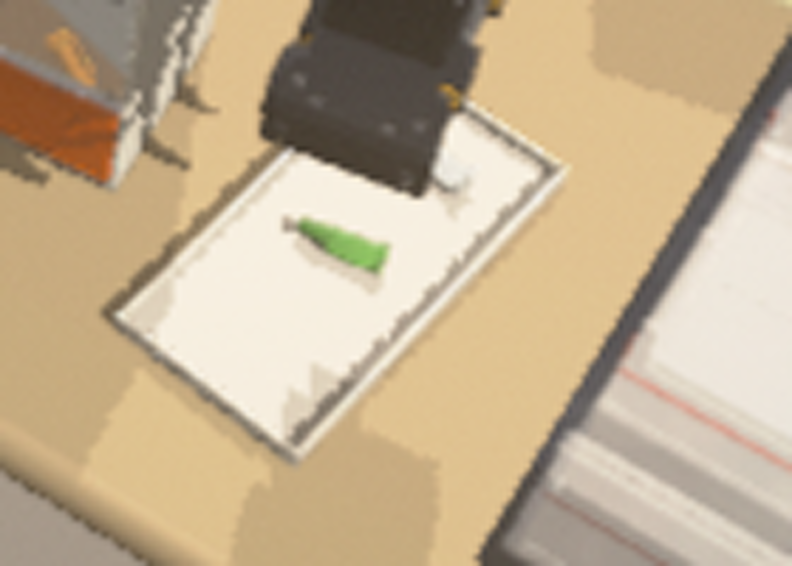

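```bash
python3 -m pendant '[[-3,-1,40,0],[-3,-1,65,0],[-3,-1,80,0],[-3,-1,85,0],[-3,-1,85,0]]'; python3 -m pendant '[[0,0,1.5,0],[0,0,1.5,0],[0,0,1.5,0]]'; python3 -m pendant '[[0,0,0,0],[0,0,0,0],[0,0,0,0]]' 1
```

```text
t: 29.68
eef_pos: [507.4, -382.3, 4.9]
tcp_rot: [3.138, -0.011, 0.158]
ft_force: [-0.5, -1.2, -0.8]
opening: 0.321
t: 30.05
eef_pos: [507.6, -382.4, 3.8]
tcp_rot: [3.138, -0.011, 0.159]
ft_force: [-0.7, 0.5, 0.7]
opening: 0.319
t: 30.42
eef_pos: [507.5, -382.5, 3.9]
tcp_rot: [3.138, -0.011, 0.158]
ft_force: [-0.2, -0.9, 0.2]
opening: 0.106
```

```bash
python3 -m pendant '[[0,0,-30,0],[0,0,-90,0],[0,0,-150,0],[0,0,-210,0],[0,0,-240,0],[0,0,-240,0]]'
python3 - <<'E'
from h import *
p2=shot('scene','s20.png')
cv2.imwrite('pics/s20c.png',cv2.resize(p2['pixels'][180:340,310:530,::-1],(792,576),interpolation=2))
print(rel(518,-180,245,9))
E
```

```text
t: 31.18
eef_pos: [505.2, -382.3, 246.4]
tcp_rot: [3.134, -0.014, 0.158]
ft_force: [-0.4, 0.2, -1.0]
opening: 0.106
[ 4.490e+01 -1.973e+02 -7.000e-01  1.000e-01]
```

View pics/s20c.png

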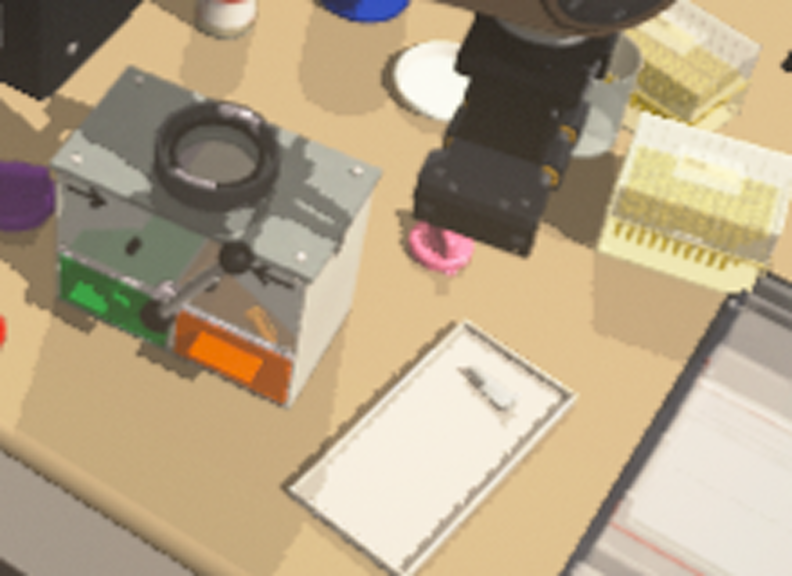

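Green tube is held, the clear tube hasn't moved, and the lever is at its right stop. Moving over the inlet.

```bash
python3 -m pendant '[[12,-50,0,0],[24,-105,0,0],[36,-160,0,0],[45,-192,0,0],[45,-197,0,0],[45,-197,0,0]]'; python3 -m pendant '[[0,0,20,0],[0,0,40,0],[0,0,54,0],[0,0,54,0]]'
python3 - <<'E'
from h import *
p2=shot('scene','s21.png')
cv2.imwrite('pics/s21c.png',cv2.resize(p2['pixels'][180:300,310:475,::-1],(792,576),interpolation=2))
E
```

```text
t: 31.98
eef_pos: [517.9, -180.5, 243.0]
tcp_rot: [3.137, -0.011, 0.159]
ft_force: [0.4, -0.4, 0.3]
opening: 0.105
t: 32.48
eef_pos: [518.1, -181.2, 187.9]
tcp_rot: [3.138, -0.009, 0.158]
ft_force: [-0.4, 0.3, 0.2]
opening: 0.107
```

View pics/s21c.png

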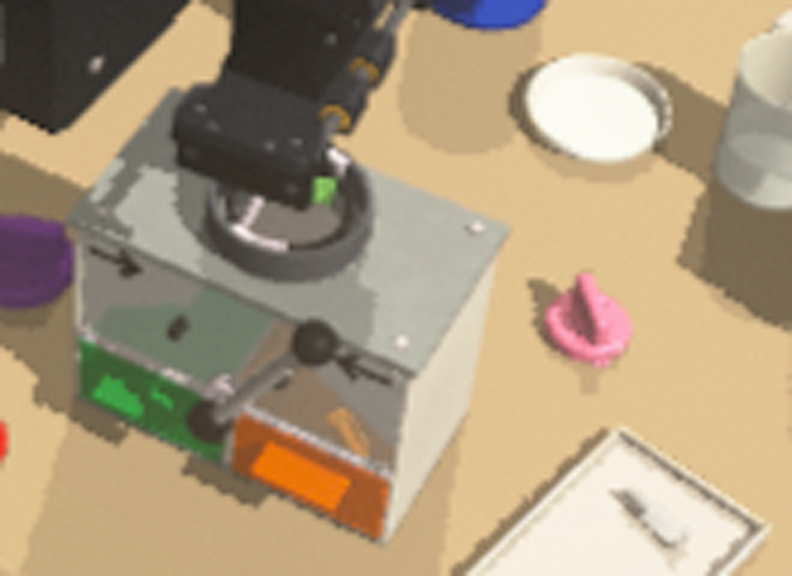

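```bash
python3 -m pendant '[[0,0,0,0],[0,0,0,0],[0,0,0,0],[0,0,0,0]]' 0.65; python3 -m pendant '[[0,0,-30,0],[0,0,-90,0],[0,0,-130,0],[0,0,-150,0],[0,0,-150,0]]'
python3 - <<'E'
from h import *
p2=shot('scene','s22.png')
cv2.imwrite('pics/s22c.png',cv2.resize(p2['pixels'][180:300,310:475,::-1],(792,576),interpolation=2))
for q in('tube_green','tube_orange'):
  for d in vision.find_in(p2,q)[:3]: print(q,d['confidence'],w(p2,d['at']))
E
```

```text
t: 33.02
eef_pos: [518.5, -181.2, 188.9]
tcp_rot: [3.137, -0.01, 0.158]
ft_force: [-0.9, -0.0, 0.1]
opening: 0.347
t: 33.65
eef_pos: [517.1, -180.9, 340.1]
tcp_rot: [3.136, -0.012, 0.158]
ft_force: [-0.2, 1.2, -0.4]
opening: 0.35
tube_green 0.34 [ 476.45745549 -199.00925488  158.8087974 ]
tube_orange 0.74 [ 441.02066455 -216.58754878  138.55867563]
```

View pics/s22c.png

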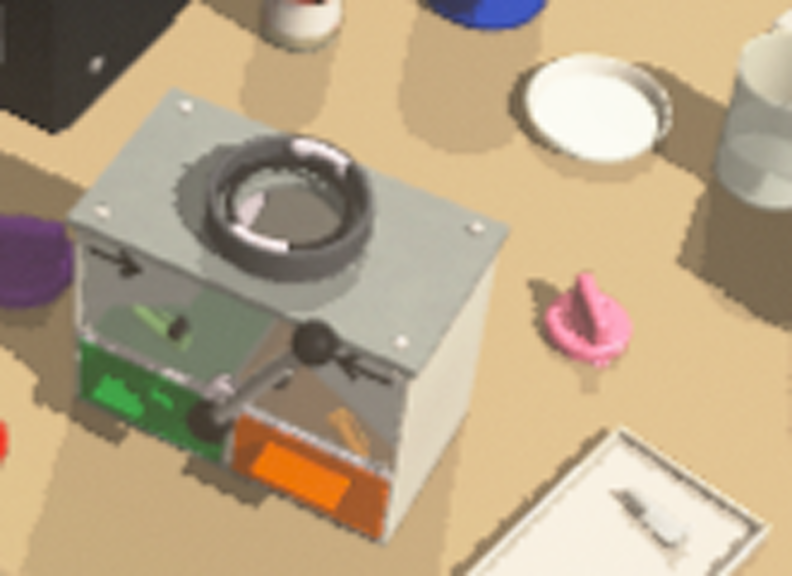

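Run:
```python
from h import *
p=shot('scene'); q=shot('top','t23.png')
cv2.imwrite('pics/s23c.png',cv2.resize(p['pixels'][220:300,310:420,::-1],(792,576),interpolation=2))
t=np.radians(5.2)
for z in (14,40,55):
  for c in((138,310),(187,340),(340,410),(360,450)):
    x=ray(p,310+c[0]/4.8-.4,180+c[1]/4.8-.4,z)-[518,-180,0]
    print(z,c,np.round([x[0]*np.cos(t)+x[1]*np.sin(t),-x[0]*np.sin(t)+x[1]*np.cos(t)]))
```

```text
14 (138, 310) [15. 97.]
14 (187, 340) [10. 61.]
14 (340, 410) [ 10. -39.]
14 (360, 450) [-10. -62.]
40 (138, 310) [-4. 86.]
40 (187, 340) [-9. 51.]
40 (340, 410) [ -9. -46.]
40 (360, 450) [-29. -68.]
55 (138, 310) [-15.  80.]
55 (187, 340) [-20.  46.]
55 (340, 410) [-20. -51.]
55 (360, 450) [-39. -72.]
```

View pics/t23.png

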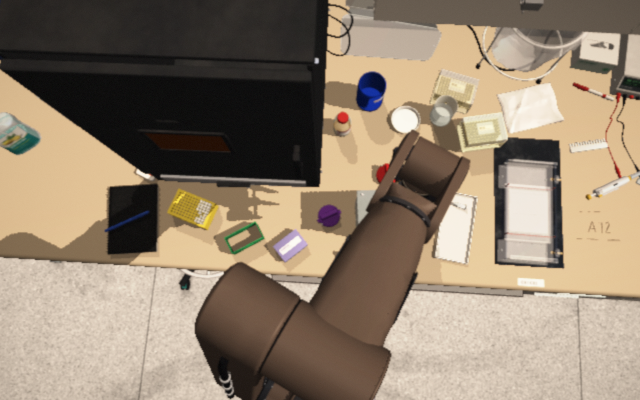

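View pics/s23c.png

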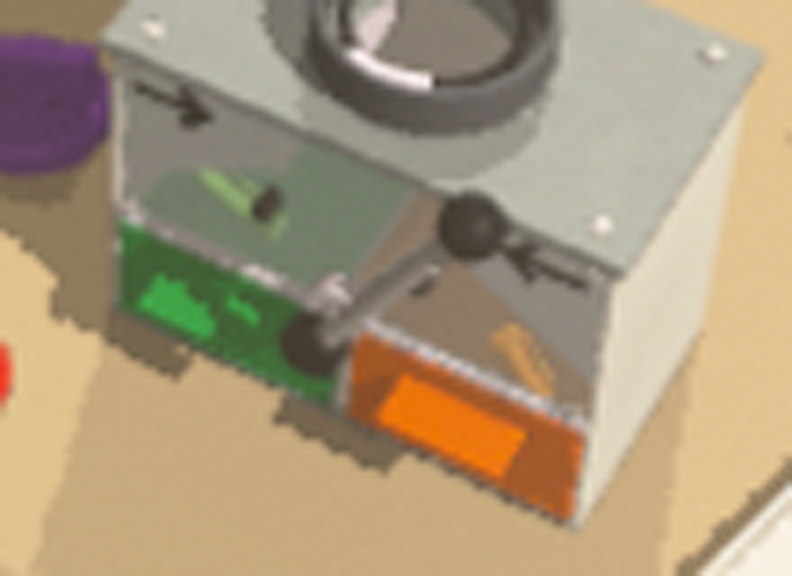

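```bash
python3 -c "
from cell import job,env
print(env.state()['t']); print(job.job_done())"
```

```text
33.9
the job is handed in; nothing more can be done
None
```

I finished the job and handed it in at t ≈ 34 s. The call gives no verdict, so this rests on my own checks.

**Cap:** I pressed the red cap down with about 9 N, turned it roughly 70° counter-clockwise, lifted it out and set it on the worktop behind the station. The largest force I read was about 12 N, while setting it down. The top camera showed it standing there, but the last picture had the arm partly in front of it.

**Orange tube:** I pushed the lever to the +0.5 stop (11 N reading at the stop) and dropped the tube. My first grip was too high, so I regripped lower before lifting. It shows lying in the orange receiver through the window.

**Green tube:** I pushed the lever to the -0.5 stop (about 21 N) and dropped the tube. It shows in the green bay, apparently leaning slightly against the outer wall. From one camera I couldn't pin down its exact height. It looked the same in two pictures taken shortly apart.

**Surroundings:** The clear tube and the bystanders looked unmoved, and the gripper was clear of everything at the end. The network's search for the tubes through the window gave implausible positions, so I relied on the pictures and my own projection instead.

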